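# Seat the sample tube in the viewer and hold its spring-return lamp dial at the third mark

### The job

Take the amber sample tube with the yellow cap out of the white rack, lower it (do not drop it) all the way into the round well of the grey sample viewer and let go of it. Then turn the viewer's orange spring-return dial clockwise past its first two clicks to the third, red mark, not beyond, and hold it there against the spring: finish while still holding the dial. Leave the other two tubes in the rack, and the honey jar and the pump bottle where they stand.

Things in the scene. Friction and masses are not known exactly. Their poses are not given: they have to be found in the camera images.
- rack: white plastic block with a green band, fixed to the desk, 60 (x) x 200 (y) x 60 mm high; origin at the centre of its underside. Three blind holes in a row along its y axis, at y = -65, 0 and +65 mm, x = 0: 21 mm wide, 45 mm deep, open at the top. Each holds one tube, in any order
- yellow_tube: tube to move: amber glass, 18 mm diameter, chamfered foot, 100 mm long; smooth yellow cap, 21 mm diameter, over its upper 40 mm; 25 to 50 g. Origin: centre of its bottom end, z towards the cap. In the rack it stands upright, bottom 15 mm and top 115 mm above the desk; the cap begins 15 mm above the rack
- black_tube: bystander: the same tube with a black cap, in another hole of the rack
- blue_tube: bystander: the same tube with a blue cap, in another hole of the rack
- viewer: grey sample viewer, a block 140 (x) x 260 (y) x 60 mm high with a black foot band, fixed to the desk; origin at the centre of its underside. In its flat top: the tube well (with a ring of pale lamp segments) at x = 0, y = +65 mm, and the orange dial at x = 0, y = -65 mm, with its black scale disc of 50 mm radius
- well_mouth (a point): centre of the well's mouth, level with the viewer's top (60 mm above the desk); axes as the viewer's. The well is round and vertical, 22 mm wide, 45 mm deep with a flat floor; a fully seated tube stands with its bottom 45 mm below this point and 55 mm sticking out
- dial_grip (a point): on the dial's vertical axis, 34 mm above the viewer's top (94 mm above the desk), at holding height. The dial: a grey disc of 30 mm radius (top 10 mm above the viewer's top) with an upright orange bar 60 mm long, 14 mm thick, top 46 mm above the viewer's top. x along the bar to its pointer end (white line), y across, z up; turns with the dial
- dial (a joint): dial angle in rad, 0 at rest, growing clockwise seen from above; stop at 1.70. Marks: green at 0 (rest), white with one dot at 0.4, white with two dots at 0.8, red with three dots at 1.2, white with four dots at 1.6. A light click (detent) is felt at each mark, but a spring returns the dial to 0 from anywhere when let go. Turning takes 0.1 to 0.4 N m
- honey_jar: bystander: loose amber honey jar with black lid and yellow label, 66 mm diameter, 80 mm high; origin at the centre of its underside
- pump_bottle: bystander: loose black pump bottle, 56 mm diameter, 170 mm high; origin at the centre of its underside
Mind the look-alikes: they are no part of the job. Leave any purple or turquoise look-alike of the yellow_tube alone.

How it is judged (in metres and radians):
On the way, in this order (a step that is already met when the one before it is completed fails the run):
1. the yellow-capped tube stands fully down in the viewer's well, let go, while the dial is still at rest (z of yellow_tube in the frame of well_mouth below -0.041 m and horizontal distance between yellow_tube and well_mouth below 0.006 m and angle between yellow_tube's own z axis and vertical below 0.12 rad and contact force between the fingers and yellow_tube below 0.1 N and value of joint dial below 0.15 rad), for 0.3 s.
2. the fingers hold the dial at the third mark, the tube still seated (z of yellow_tube in the frame of well_mouth below -0.041 m and horizontal distance between yellow_tube and well_mouth below 0.006 m and angle between yellow_tube's own z axis and vertical below 0.12 rad and contact force between the fingers and yellow_tube below 0.1 N and value of joint dial between 1.06 and 1.34 rad and contact force between the fingers and dial above 1 N), for 0.5 s.
At the end, for the whole second after the job is handed in: The yellow-capped tube stands at rest in the viewer's well, let go: bottom at least 41 mm below the well's mouth, within 6 mm of its axis, tilt under 0.12 rad. The dial is held still by the fingers (contact force above 1 N) with its pointer on the third mark: between 1.06 and 1.34 rad (mark at 1.2) (all of step 2 and velocity of joint dial between -0.1 and 0.1 rad/s and linear speed of yellow_tube below 0.02 m/s); the arm keeps its last pose, push and grip.
It fails at once if the black-capped tube was displaced by more than 15 mm (distance of black_tube from where it was at the start of the episode above 0.015 m).
It fails at once if the blue-capped tube was displaced by more than 15 mm (distance of blue_tube from where it was at the start of the episode above 0.015 m).
It fails at once if the honey jar was displaced by more than 30 mm (distance of honey_jar from where it was at the start of the episode above 0.03 m).
It fails at once if the pump bottle was displaced by more than 30 mm (distance of pump_bottle from where it was at the start of the episode above 0.03 m).
It fails at once if the yellow-capped tube was dropped (moving faster than 0.6 m/s with no finger on it) (linear speed of yellow_tube above 0.6 m/s and contact force between the fingers and yellow_tube below 0.05 N).
It also fails if it takes over 64 s, if anything falls off the work surface, if the arm or the gripper's body presses on something with over 40 N, if the wrist force passes 120 N, or if a joint passes its speed limit or range.

### The arm

A 6-joint arm with a two-finger parallel gripper is mounted at the origin on the work surface. World frame = base frame: x ahead of the robot, y to its left, z up, the work surface at z = 0. Lengths are in m, angles in degrees, forces in N, time in s.
With the tool pointing down it reaches from about 0.325 to 0.85 m from the base axis. Payload 15.5 kg.
Tool frame: the origin (TCP) lies midway between the tips of the shut fingers; the grasp point (between the pads) lies 19 mm behind it; y points along the fingers, x is the direction in which the jaws open and shut, and the axes are right-handed (so a half turn about y gives the same grasp; the last joint's range is limited). The gripper opens to 91 mm and grips with 3 to 60 N. Pads are 32 mm wide; open, the fingers measure 118 mm over their backs; the gripper's body (76 mm by 178 mm) begins 60 mm behind the grasp point.
Start: joints at [65.919, 28.281, 77.091, -0, 74.628, -5.472], TCP at [0.199, 0.592, 0.214] pointing down, gripper open.
Joint ranges: [-166.48, 166.48], [-47.26, 123.95], [12.59, 153.08], [-70.14, 250.14], [6.76, 159.57], [-176.63, 176.63]. Speed limits (degrees/s): [108.29, 108.29, 147.25, 172.46, 172.46, 172.46].

### API

Orientations are given as a 3x3 rotation matrix whose columns are the frame's x, y, z axes.
In Python, from bench import ctrl gives the robot as it stands. The module is installed in compiled form; this text tells all that it offers. Calls block until the motion is done:
- ctrl.goto(position, orientation): joint-space move of the TCP to a pose.
- ctrl.move_l(position, vel=0.15, ori=None, contact_N=None): straight line of the TCP; ori=None keeps the orientation; vel is the mean speed in m/s. With contact_N (N) it stops when the force on the tool has changed by that much, and returns True; else False.
- ctrl.movej(angles): joint-space move.
- ctrl.command_gripper(opening): opening from 0.0 (shut) to 1.0 (fully open); the grip force is fixed at half the most; returns when the fingers have stopped.
- ctrl.sleep(seconds).
- ctrl.ik(position, orientation): joint angles nearest the present ones, or None.
- ctrl.read_camera(name): name is "side" or "top" or "wrist"; returns the picture (480x640x3 uint8, blue, green, red); there is no depth.
- ctrl.camera_params(name): a dict with "fx", "fy", "cx", "cy" (pixels), "D" ([k1, k2, p1, p2, k3] as OpenCV has them; the pictures are not rectified), "pose" (4x4, takes a point from camera to world coordinates); the wrist camera has in their place "T_tool_cam" (4x4, takes a point from camera to tool coordinates, whose origin is the TCP and whose axes are the tool frame's). Camera axes: x right, y up, looking along -z (the intrinsics and any distortion apply to the point x, -y, -z); pixel columns grow to the right and rows downward; lengths in m; the calibration is good to about 2 mm. A picture is of the moment at which its call begins: read the wrist's pose just before it. camera_params takes no time and is no camera call.
A pose or a line that the arm cannot do raises ctrl.MotionError and nothing moves.
- ctrl.sign_off(): hands the job in, once; it reports no verdict.
Readings, each from a call of its own:
- ctrl.current_t(): time.
- ctrl.current_q(): joint angles.
- ctrl.current_dq(): joint speeds.
- ctrl.current_effort(): joint torques, N m.
- ctrl.current_tool_pos(): TCP position.
- ctrl.current_eef_rot(): TCP orientation.
- ctrl.current_contact_force(): force on the tool from outside, world axes, zero at the start.
- ctrl.current_wrist_torque(): the same for the moment, N m.
- ctrl.current_grip_width(): opening from 0.0 (shut) to 1.0 (fully open).
Only numpy, scipy, OpenCV 4.12 (cv2) and the standard library are available. Lean on these libraries where they do the work, as an engineer would, in place of code of your own. Each camera call takes 0.05 s, during which the arm holds its last target. There are 200 camera calls.

## Working session

There is one attempt and no reset: what is moved stays moved. The work goes in short steps, each a Python script; the robot and the scene stay as the last script left them, time stands still between calls to the robot, and variables do not carry over. Pictures are saved under pics/ and viewed, about 8 in all and at most 12, crops included, and the job is handed in when it is done.

```bash
mkdir -p pics
cat > h.py <<'E'
import numpy as np, cv2
from bench import ctrl
def cam(name):
    P=ctrl.camera_params(name)
    if 'pose' in P: T=np.array(P['pose'])
    else:
        T=np.eye(4);T[:3,:3]=np.array(ctrl.current_eef_rot());T[:3,3]=ctrl.current_tool_pos()
        T=T@np.array(P['T_tool_cam'])
    K=np.array([[P['fx'],0,P['cx']],[0,P['fy'],P['cy']],[0,0,1.]])
    return K,np.array(P['D'],float),T
def ray(c,uv):
    K,D,T=c
    n=cv2.undistortPoints(np.array(uv,float).reshape(-1,1,2),K,D).reshape(-1,2)
    d=np.c_[n[:,0],-n[:,1],-np.ones(len(n))]@T[:3,:3].T
    return T[:3,3],d
def onz(c,uv,z):
    o,d=ray(c,uv); return o+d*((z-o[2])/d[:,2])[:,None]
def proj(c,X):
    K,D,T=c
    p=(np.atleast_2d(X)-T[:3,3])@T[:3,:3]
    return cv2.projectPoints(p*[1,-1,-1],np.zeros(3),np.zeros(3),K,D)[0].reshape(-1,2)
E
python3 - <<'E'
from h import *
np.set_printoptions(precision=3,suppress=True)
for n in ['top','side','wrist']:
    c=cam(n); im=ctrl.read_camera(n); cv2.imwrite(f'pics/{n}0.png',im); print(n,c[0][0,0],c[1],'\n',c[2])
print(ctrl.current_eef_rot(),ctrl.current_t())
E
```

```text
top 563.7119077721741 [-0.107  0.     0.     0.     0.   ] 
 [[-0.084  0.976 -0.202  0.387]
 [-0.996 -0.083  0.013  0.02 ]
 [-0.004  0.203  0.979  1.021]
 [ 0.     0.     0.     1.   ]]
side 461.27184875050096 [0.002 0.    0.    0.    0.   ] 
 [[-0.75   0.352 -0.561  0.149]
 [-0.662 -0.412  0.626  0.51 ]
 [-0.01   0.841  0.542  0.51 ]
 [ 0.     0.     0.     1.   ]]
wrist 417.66014645934234 [0.01 0.   0.   0.   0.  ] 
 [[ 0.319 -0.909 -0.266  0.124]
 [ 0.948  0.306  0.091  0.617]
 [-0.001 -0.281  0.96   0.384]
 [ 0.     0.     0.     1.   ]]
[[ 0.319 -0.    -0.948]
 [ 0.948 -0.001  0.319]
 [-0.001 -1.     0.   ]] 0.15
```

View pics/top0.png

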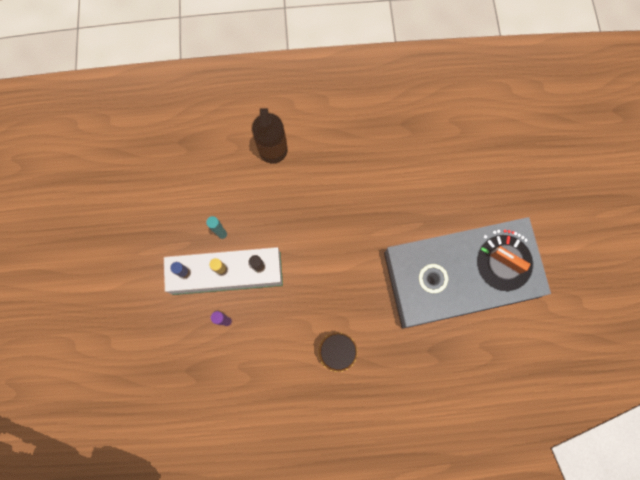

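View pics/side0.png

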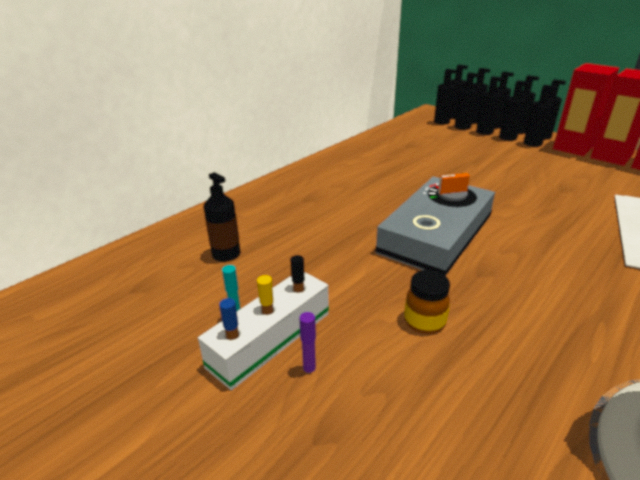

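Top view: yellow cap at (217,265) in the rack's middle hole, turquoise (213,222) and purple (218,318) decoys beside it. The well is at (433,278), the dial bar at about (512,260) and the jar at (338,352). Now I'll measure these from both views.

```bash
cat >> h.py <<'E'
def blobs(im,lo,hi,amin=30):
    m=cv2.inRange(cv2.cvtColor(im,cv2.COLOR_BGR2HSV),np.array(lo),np.array(hi))
    n,l,s,ce=cv2.connectedComponentsWithStats(m)
    return m,[(ce[i].round(1),s[i].tolist(),l==i) for i in range(1,n) if s[i][4]>=amin]
def hit(c1,p1,c2,p2):
    o1,d1=ray(c1,p1);o2,d2=ray(c2,p2);d1=d1[0]/np.linalg.norm(d1);d2=d2[0]/np.linalg.norm(d2)
    s=np.linalg.lstsq(np.c_[d1,-d2],o2-o1,rcond=None)[0]
    a=o1+s[0]*d1;b=o2+s[1]*d2
    return (a+b)/2,np.linalg.norm(a-b)
E
python3 - <<'E'
from h import *
np.set_printoptions(precision=4,suppress=True)
T=cv2.imread('pics/top0.png');S=cv2.imread('pics/side0.png');ct,cs=cam('top'),cam('side')
for n,im in(('top',T),('side',S)):
    c=ct if n=='top' else cs
    for nm,lo,hi in(('yel',(22,150,120),(32,255,255)),('org',(3,210,190),(14,255,255)),('teal',(80,80,60),(98,255,255)),('purp',(125,80,50),(150,255,255)),('blue',(105,120,40),(122,255,255)),('ring',(20,5,190),(60,60,255))):
        for b in blobs(im,lo,hi)[1]: 
            if b[1][4]<3000 and b[0][1]>120: print(n,nm,b[0],b[1],onz(c,b[0],{'yel':.11,'org':.1,'ring':.06}.get(nm,.1))[0])
big=lambda I,x,y,w,h,s:cv2.resize(I[y:y+h,x:x+w],None,fx=s,fy=s,interpolation=cv2.INTER_CUBIC)
a=big(T,380,205,175,125,4.5);cv2.imwrite('pics/viewtop.png',a)
E
```

```text
top teal [212.4 222.3] [207, 217, 12, 12, 103] [0.6255 0.1935 0.1   ]
top purp [217.5 317.4] [211, 312, 13, 12, 120] [0.4652 0.1924 0.1   ]
top ring [433.1 278.2] [419, 264, 30, 29, 332] [ 0.5045 -0.1739  0.06  ]
side yel [264.9 289.4] [257, 275, 16, 31, 389] [0.5383 0.2014 0.11  ]
side yel [426.1 320.5] [406, 309, 42, 21, 518] [0.3406 0.1112 0.11  ]
side org [461.  174.8] [450, 172, 20, 6, 58] [ 0.5173 -0.3201  0.1   ]
side teal [230.8 283.3] [222, 265, 17, 46, 416] [0.595  0.2162 0.1   ]
side purp [307.7 338.8] [299, 312, 16, 60, 715] [0.4377 0.2235 0.1   ]
side blue [228.5 313.6] [220, 298, 17, 32, 393] [0.5471 0.2583 0.1   ]
side ring [629.7 227.7] [616, 196, 24, 71, 1290] [ 0.2117 -0.3941  0.06  ]
side ring [426.  221.9] [413, 215, 27, 14, 142] [ 0.505 -0.171  0.06 ]
side ring [261.2 316.9] [199, 274, 127, 85, 2680] [0.5452 0.2077 0.06  ]
side ring [631.4 387.8] [620, 383, 20, 10, 108] [0.1214 0.0025 0.06  ]
```

View pics/viewtop.png

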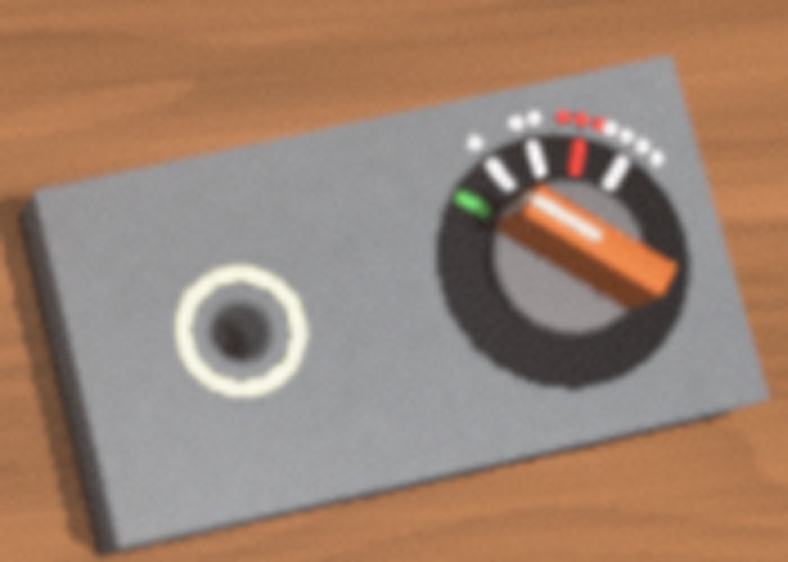

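```bash
cat >> h.py <<'E'
def R(deg):
    a=np.radians(deg);c,s=np.cos(a),np.sin(a)
    return np.array([[c,0,-s],[s,0,c],[0,-1,0.]])
E
python3 - <<'E'
from h import *
np.set_printoptions(precision=4,suppress=True)
T=cv2.imread('pics/top0.png');ct,cs=cam('top'),cam('side')
cr=lambda x,y:(380+x/4.5,205+y/4.5)
print('dial disc',onz(ct,cr(563,262),.06)); print('green',onz(ct,cr(472,205),.06),'red',onz(ct,cr(578,157),.06))
print('bar line',onz(ct,[cr(535,200),cr(600,240)],.106))
hsv=cv2.cvtColor(T,cv2.COLOR_BGR2HSV);print(hsv[258:272,217])
print('yel',onz(ct,(216,264),.115), hit(ct,(216.5,265),cs,(265,282)))
print('viewer corners',onz(ct,[cr(38,190),cr(672,57),cr(770,400),cr(110,545)],.06))
t=ctrl.current_t()
ctrl.goto([0.50,-0.22,0.25],R(0)); ctrl.sleep(.2)
c=cam('wrist');cv2.imwrite('pics/w1.png',ctrl.read_camera('wrist'));np.savez('w1.npz',K=c[0],D=c[1],T=c[2])
ctrl.goto([0.545,0.2,0.24],R(0)); ctrl.sleep(.2)
c=cam('wrist');cv2.imwrite('pics/w2.png',ctrl.read_camera('wrist'));np.savez('w2.npz',K=c[0],D=c[1],T=c[2])
print(ctrl.current_t()-t,ctrl.current_tool_pos(),ctrl.current_q())
cv2.imwrite('pics/w12.png',cv2.resize(np.vstack([cv2.imread('pics/w1.png'),cv2.imread('pics/w2.png')]),None,fx=.62,fy=.62,interpolation=cv2.INTER_AREA))
E
```

```text
dial disc [[ 0.5195 -0.3034  0.06  ]]
green [[ 0.5448 -0.2708  0.06  ]] red [[ 0.5602 -0.3155  0.06  ]]
bar line [[ 0.5371 -0.2808  0.106 ]
 [ 0.5201 -0.303   0.106 ]]
[[ 21  68 236]
 [ 22 123 238]
 [ 23 146 239]
 [ 23 147 240]
 [ 23 147 240]
 [ 23 146 240]
 [ 23 145 241]
 [ 23 146 240]
 [ 23 145 241]
 [ 24 143 241]
 [ 23 146 237]
 [ 21 147 222]
 [ 20 143 177]
 [ 19 129 148]]
yel [[0.551  0.1878 0.115 ]] (array([0.551 , 0.1888, 0.1084]), np.float64(0.001523074575714321))
viewer corners [[ 0.5652 -0.1027  0.06  ]
 [ 0.597  -0.3596  0.06  ]
 [ 0.4588 -0.3772  0.06  ]
 [ 0.4274 -0.1155  0.06  ]]
5.1 [0.5452 0.1993 0.24  ] [14.1897 23.28   81.5102 -0.0025 75.2088 14.2492]
```

View pics/w12.png

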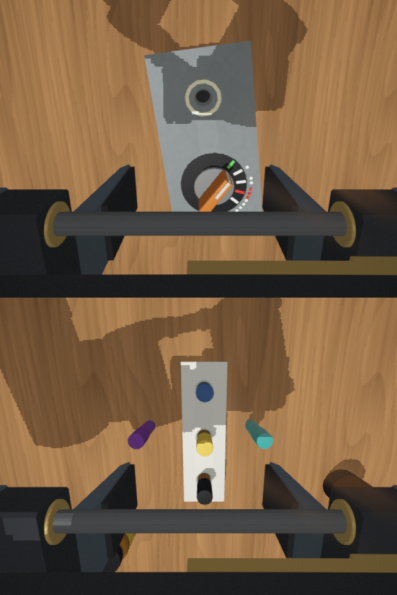

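Wrist views: the well ring is at about (327,156) in w1 and the yellow cap at about (330,238) in w2. The dial-to-well distance measured from the top view is 130.4 mm (should be 130). The bar's rest yaw is about 52.4° and the red mark lies 68.8° clockwise of it, both as expected. Next I'll refine from the close views.

Run:
```python
from h import *
np.set_printoptions(precision=4,suppress=True)
L=lambda f:(lambda d:(d['K'],d['D'],d['T']))(np.load(f))
c1,c2=L('w1.npz'),L('w2.npz');a=cv2.imread('pics/w1.png');b=cv2.imread('pics/w2.png')
# well: dark hole and ring, rectified onto z=.06 around estimate, 0.25 mm/px
def ortho(im,c,x,y,z,h=.04,s=.00025):
    n=int(2*h/s);g=np.arange(n)*s-h
    X=np.stack(np.meshgrid(x+g,y+g,indexing='ij'),-1).reshape(-1,2)
    uv=proj(c,np.c_[X,np.full(len(X),z)]).astype(np.float32).reshape(n,n,2)
    return cv2.remap(im,uv[...,0],uv[...,1],cv2.INTER_LINEAR)
for nm,im,c in(('w1',a,c1),('top',cv2.imread('pics/top0.png'),cam('top'))):
    o=ortho(im,c,.5045,-.1725,.06,.035)
    hsv=cv2.cvtColor(o,cv2.COLOR_BGR2HSV)
    m=((hsv[...,2]>150)&(hsv[...,0]>18)&(hsv[...,0]<60)&(hsv[...,1]>15)).astype(np.uint8)
    p=np.argwhere(m); r=np.hypot(*(p-140).T)
    (cx,cy),rad=cv2.minEnclosingCircle(p[r<110].astype(np.float32))
    print(nm,'ring',.5045-.035+cx*.00025,-.1725-.035+cy*.00025,rad*.00025)
for nm,im,c in(('w2',b,c2),('top',cv2.imread('pics/top0.png'),cam('top'))):
    for z in(.115,):
        o=ortho(im,c,.551,.188,z,.03); cv2.imwrite(f'pics/o_{nm}.png',o)
hs=cv2.cvtColor(b,cv2.COLOR_BGR2HSV);print(hs[218:262:4,330].tolist())
for i,nm in enumerate(['yel','blue','black']): pass
cv2.imwrite('pics/crop.png',np.hstack([cv2.imread('pics/o_w2.png'),cv2.imread('pics/o_top.png'),ortho(a,c1,.5045,-.1725,.06,.03)]))
```

```text
w1 ring 0.504517177581787 -0.1749675369262695 0.025067201614379885
top ring 0.504949047088623 -0.17368705368041992 0.0262141056060791
[[23, 176, 123], [24, 175, 128], [23, 179, 128], [24, 170, 150], [24, 148, 212], [25, 139, 235], [25, 138, 234], [25, 140, 233], [25, 143, 232], [25, 141, 231], [23, 9, 229]]
```

View pics/crop.png

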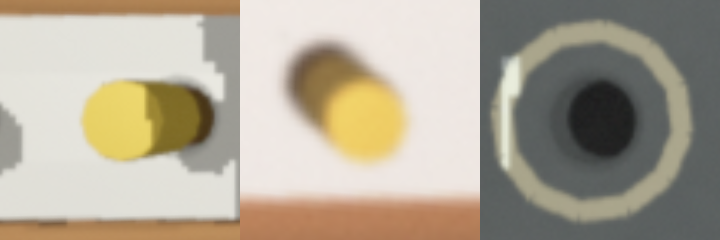

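The rectified crops put the cap top at (0.551, 0.189), 20.5 mm across, with wrist and top views agreeing within 1 mm. The well is at (0.5047, -0.174). Grasp and lift next.

Run:
```python
from h import *
np.set_printoptions(precision=4,suppress=True)
ctrl.command_gripper(0.5)
print(ctrl.move_l([.551,.189,.17],ori=R(0)))
print(ctrl.move_l([.551,.189,.076],vel=.08,contact_N=8),ctrl.current_tool_pos())
ctrl.command_gripper(0.0); print('width mm',ctrl.current_grip_width()*91,ctrl.current_contact_force())
ctrl.move_l([.551,.189,.15],vel=.08); ctrl.move_l([.551,.189,.236],vel=.15)
print('width',ctrl.current_grip_width()*91,ctrl.current_contact_force(),ctrl.current_t())
ctrl.move_l([.5047,-.174,.236],vel=.2); ctrl.move_l([.5047,-.174,.145],vel=.1); ctrl.sleep(.2)
print(ctrl.current_tool_pos(),ctrl.current_t())
t=ctrl.read_camera('top');s=ctrl.read_camera('side');cv2.imwrite('pics/t2.png',t);cv2.imwrite('pics/s2.png',s)
ct,cs=cam('top'),cam('side');u=proj(ct,[.5047,-.174,.1])[0].astype(int);v=proj(cs,[.5047,-.174,.1])[0].astype(int)
k=lambda I,u:cv2.resize(I[max(u[1]-50,0):u[1]+50,u[0]-50:u[0]+50],(400,400),interpolation=cv2.INTER_CUBIC)
print(u,v);cv2.imwrite('pics/c2.png',np.hstack([k(t,u),k(s,v)]))
```

```text
False
False [0.5513 0.1891 0.0765]
width mm 20.119824035068525 [-0.0383  0.1651  2.2519]
width 20.329348432866517 [-0.0668 -0.333  -0.4473] 10.3333
[ 0.5049 -0.1741  0.1455] 13.575
[437 274] [429 202]
```

View pics/c2.png

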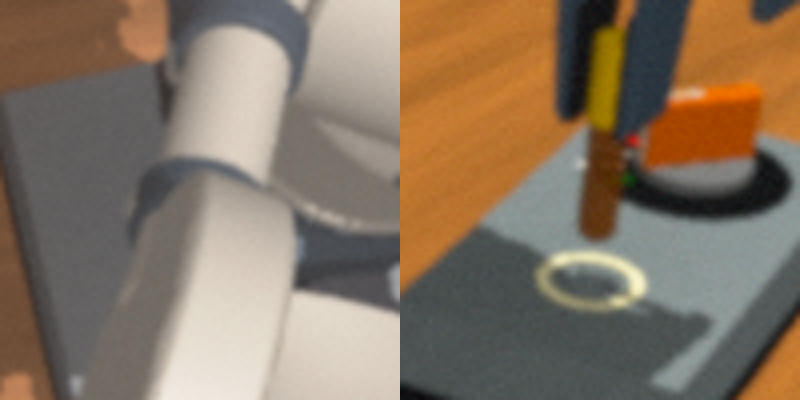

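Run:
```python
from h import *
np.set_printoptions(precision=2,suppress=True)
cs=cam('side');s=cv2.imread('pics/s2.png')
print(proj(cs,[[.5047,-.174,z] for z in(.06,.084,.13,.144,.184)]), 'dx 3mm',proj(cs,[[.5077,-.174,.06],[.5047,-.171,.06]]))
h=cv2.cvtColor(s,cv2.COLOR_BGR2HSV)
for r in range(158,212,4):
    y=[c for c in range(420,440) if h[r,c,0]<34 and h[r,c,1]>150 and h[r,c,2]>50 and h[r,c,2]<215]
    print(r,y[0],y[-1],np.mean(y)) if y else 0
_,B=blobs(s,(18,25,170),(45,110,255),20)
for b in B:
    if abs(b[0][0]-427)<20 and abs(b[0][1]-222)<15: print('ring',b[0],b[1])
```

```text
[[426.95 221.32]
 [428.35 210.26]
 [431.15 188.1 ]
 [432.04 181.09]
 [434.66 160.32]] dx 3mm [[425.57 220.8 ]
 [426.12 221.95]]
158 430 435 432.5
162 427 434 430.5
166 426 434 430.0
170 426 433 429.5
174 425 433 429.0
178 425 433 429.0
182 420 432 426.0
186 427 438 432.0
190 427 433 430.0
194 427 434 430.5
198 426 434 430.0
202 426 432 429.0
206 425 431 428.0
210 426 430 428.0
ring [430.6 219.2] [417, 215, 24, 14, 112]
```

The side view shows the tube's foot within 0.3 px of the expected axis and the ring centred within about 1 px of the predicted well. Lowering with contact detection.

Run:
```python
from h import *
np.set_printoptions(precision=4,suppress=True)
for z in (.13,.115,.10,.088,.075):
    r=ctrl.move_l([.5047,-.174,z],vel=.05,contact_N=5)
    print(z,r,ctrl.current_tool_pos(),ctrl.current_contact_force())
    if r: break
print(ctrl.current_t())
s=ctrl.read_camera('side');cv2.imwrite('pics/s3.png',s);cv2.imwrite('pics/c3.png',cv2.resize(s[140:260,360:520],None,fx=4,fy=4,interpolation=cv2.INTER_CUBIC))
```

```text
0.13 False [ 0.5044 -0.1739  0.1296] [ 0.7627 -0.2642 -1.042 ]
0.115 False [ 0.5045 -0.1739  0.1147] [-0.4967 -0.3067 -0.5156]
0.1 False [ 0.5045 -0.1739  0.0997] [-0.6034 -0.3285  0.2995]
0.088 False [ 0.5045 -0.1739  0.0877] [-0.8957 -0.7782 -0.6447]
0.075 True [ 0.5051 -0.1742  0.0754] [ 0.1422 -0.9464 -0.0968]
15.7167
```

View pics/c3.png

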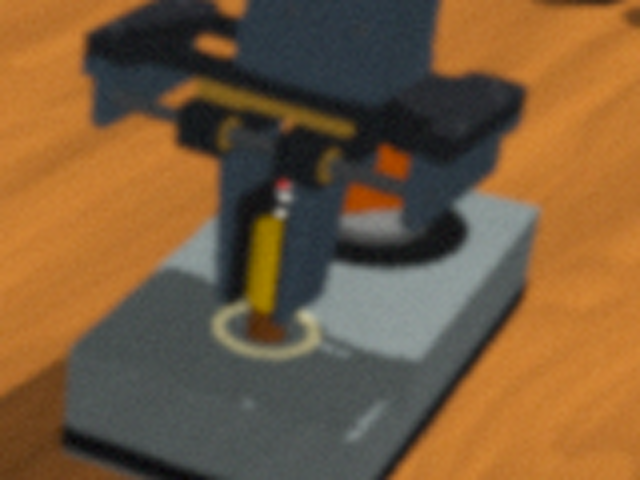

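The tube is in the well, with the cap just above the ring and floor contact at TCP 0.0754. Release, retreat, and look at the dial from above.

Run:
```python
from h import *
np.set_printoptions(precision=4,suppress=True)
ctrl.command_gripper(0.5); ctrl.sleep(.4)
ctrl.move_l([.5047,-.174,.2],vel=.12)
ctrl.sleep(.2)
s=ctrl.read_camera('side');cv2.imwrite('pics/s4.png',s)
D=np.array([.5195,-.3034])
ctrl.command_gripper(.6)
ctrl.goto([*D,.22],R(-37.5)); ctrl.sleep(.2)
c=cam('wrist');w=ctrl.read_camera('wrist');np.savez('w4.npz',K=c[0],D=c[1],T=c[2]);cv2.imwrite('pics/w4.png',w)
print(ctrl.current_q(),ctrl.current_t(),ctrl.ik([*D,.076],R(-37.5-68.8)))
a=cv2.resize(s[140:260,360:520],(400,300),interpolation=cv2.INTER_CUBIC);b=cv2.resize(w,(400,300),interpolation=cv2.INTER_AREA)
cv2.imwrite('pics/c4.png',np.hstack([a,b]))
h=cv2.cvtColor(s,cv2.COLOR_BGR2HSV)
for r in range(190,224,4):
    y=[q for q in range(415,440) if 20<=h[r,q,0]<34 and h[r,q,1]>150 and h[r,q,2]>80]
    if y: print(r,y[0],y[-1])
print(proj(cam('side'),[[.5047,-.174,z] for z in(.06,.075,.115)]))
```

```text
[-35.8945  26.0262  80.1311   0.005   73.8598   1.5017] 19.3833 [-35.9714  35.544   88.6466  -0.      55.8095  70.3286]
194 427 429
198 424 435
202 424 434
206 423 433
210 423 432
214 422 432
218 427 427
[[426.9539 221.3247]
 [427.8221 214.4502]
 [430.2197 195.4694]]
```

View pics/c4.png

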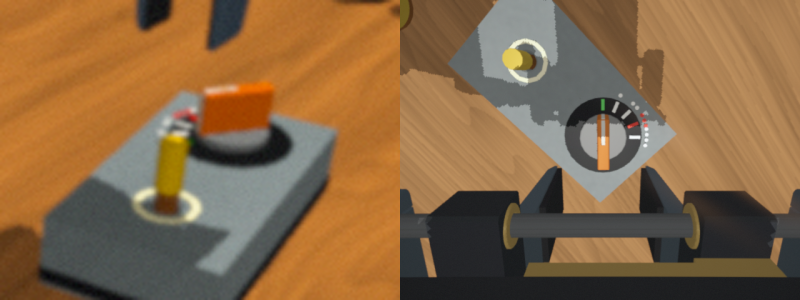

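The tube stands released and seated (the cap spans image rows 194–216; predicted 195–214). The dial is still at green, with the bar vertical in the wrist image at about x=325. Quick check of the bar pose, then grip and turn in steps.

Run:
```python
from h import *
np.set_printoptions(precision=4,suppress=True)
d=np.load('w4.npz');c=(d['K'],d['D'],d['T']);w=cv2.imread('pics/w4.png')
m,B=blobs(w,(3,90,110),(16,255,255),100)
best=min((b for b in B if abs(b[0][0]-325)<25 and 170<b[0][1]<290),key=lambda b:-b[1][4])
p=np.argwhere(best[2])[:,::-1].astype(float); X=onz(c,p,.106)[:,:2]
r=cv2.minAreaRect((X*1e4).astype(np.float32));box=cv2.boxPoints(r)/1e4
e=[box[1]-box[0],box[2]-box[1]];l=max(e,key=np.linalg.norm);yaw=np.degrees(np.arctan2(l[1],l[0]))%180
print('bar',np.array(r[0])/1e4,np.array(r[1])/10,yaw)
D=np.array([.5195,-.3034]);ctr=np.array(r[0])/1e4
if np.linalg.norm(ctr-D)>.008 or abs(yaw-52.5)>5: raise SystemExit('disagree')
n=np.array([np.cos(np.radians(-37.5)),np.sin(np.radians(-37.5))])
print('lateral',(ctr-D)@n)
ctrl.move_l([*D,.13],vel=.12)
print(ctrl.move_l([*D,.077],vel=.06,contact_N=8),ctrl.current_tool_pos())
ctrl.command_gripper(0.0);ctrl.sleep(.2)
print('w',ctrl.current_grip_width()*91,ctrl.current_contact_force(),ctrl.current_wrist_torque(),ctrl.current_t())
```

```text
bar [ 0.5229 -0.3012] [64.9421 14.3661] 53.10282
lateral 0.0013768741311642099
False [ 0.5197 -0.3035  0.0773]
w 13.756973162006013 [ 5.1374 -3.6357 -2.8504] [-0.7128 -0.8024  0.1478] 22.2167
```

Run:
```python
from h import *
np.set_printoptions(precision=3,suppress=True)
D=[.5203,-.3040,.077]
for a in (0,12,24,36,48,60,69):
    ctrl.goto(D,R(-37.5-a)); 
    x=np.array(ctrl.current_eef_rot())[:,0]
    print(a,-37.5-np.degrees(np.arctan2(x[1],x[0])),np.array(ctrl.current_contact_force()),np.array(ctrl.current_wrist_torque()),ctrl.current_grip_width()*91)
ctrl.sleep(.4);print(ctrl.current_t(),ctrl.current_tool_pos())
s=ctrl.read_camera('side');c=cam('wrist');w=ctrl.read_camera('wrist')
cv2.imwrite('pics/s5.png',s);cv2.imwrite('pics/w5.png',w);np.savez('w5.npz',K=c[0],D=c[1],T=c[2])
a=cv2.resize(s[130:250,370:530],(400,300),interpolation=cv2.INTER_CUBIC);b=cv2.resize(w,(400,300),interpolation=cv2.INTER_AREA)
cv2.imwrite('pics/c5.png',np.hstack([a,b]))
```

```text
0 -0.0036162671318962225 [ 1.225 -1.425  1.722] [-0.322 -0.152  0.24 ] 13.963836636646457
12 11.765073066219124 [ 0.17  -0.166  4.075] [-0.146 -0.049  0.137] 14.096504673119009
24 23.773325866733245 [0.02  1.489 6.635] [0.138 0.21  0.241] 13.989772768171873
36 35.77725922096772 [-0.913  2.516  7.171] [0.462 0.183 0.258] 13.60908535171072
48 47.77502444014088 [-1.411  3.833  7.992] [0.643 0.159 0.335] 13.96480099784061
60 59.77800923877257 [-0.492  4.58   8.194] [1.022 0.054 0.16 ] 13.781138545424877
69 68.7788097073702 [0.369 7.064 8.178] [1.31  0.099 0.302] 13.797773557135024
24.775 [ 0.52  -0.303  0.077]
```

View pics/c5.png

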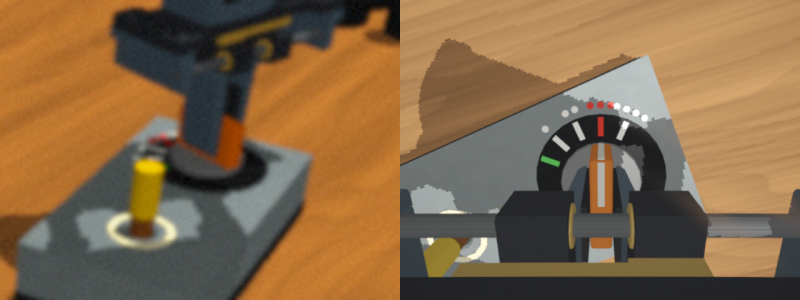

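The wrist view shows the pointer's white line at x≈600 in the composite, lined up with the red mark at x≈600. The side view shows the tube still upright in the well. One last numeric and creep check, then hand in.

Run:
```python
from h import *
np.set_printoptions(precision=4,suppress=True)
ctrl.sleep(1.0)
def meas(w,c):
    m,B=blobs(w,(3,90,110),(16,255,255),60)
    m2,_=blobs(w,(0,0,0),(0,0,0))
    p=np.array([q for b in B for q in np.argwhere(b[2])[:,::-1] if 305<q[0]<337 and 235<q[1]<335],float)
    X=onz(c,p,.106)[:,:2].astype(np.float32)
    v=cv2.fitLine(X,cv2.DIST_L2,0,.01,.01).ravel()
    return np.degrees(np.arctan2(v[1],v[0]))
d=np.load('w5.npz');a0=meas(cv2.imread('pics/w5.png'),(d['K'],d['D'],d['T']))
c=cam('wrist');w=ctrl.read_camera('wrist');a1=meas(w,c)
print('bar yaw',a0,a1,'turned rad',np.radians(52.5-a1))
_,B=blobs(w,(170,120,120),(180,255,255),40)
for b in B:
    if b[0][0]<400: X=onz(c,b[0],.06)[0];print('red',b[0],X,np.degrees(np.arctan2(X[1]+.304,X[0]-.5203)))
print(ctrl.current_contact_force(),ctrl.current_wrist_torque(),ctrl.current_grip_width()*91,ctrl.current_t())
dev=abs(np.radians(52.5-a1)-1.2)
if dev<.1 and abs(a1-a0)<1: ctrl.sign_off();print('signed off')
```

```text
bar yaw -16.360422 -16.35646 turned rad 1.201772
[1.0022 6.3595 9.2419] [ 1.2767 -0.0113  0.3013] 14.0536592201716 25.925
the job is handed in; nothing more can be done
signed off
```

The job is handed in at about 26 s of the 64 s allowed. The yellow-capped tube is in the viewer's well and let go, and the gripper is holding the dial on the red third mark. `sign_off` reports no verdict.

- **Tube:** I gripped it by the cap and lowered it until it touched the floor of the well, with the TCP at 0.0754 m, the height expected for a seated tube. After release the side camera showed it upright. Its cap spanned image rows 194–216, against 195–214 predicted for a seated tube. The dial was still at rest then.
- **Dial:** I turned it in steps. The last wrist image gave 1.202 rad from the bar's measured rest angle, with no creep over the 1 s before hand-in. The wrist picture taken just before also showed the pointer on the red mark. The fingers are closed on the bar at 14 mm, with about 0.3 N m at the wrist.
- **Checks that failed or disagreed:**
  - The final colour check for the red mark found nothing, so the match to the mark rests on the picture and the bar angle.
  - The two estimates of the dial's axis differed by 1.4 mm across the bar and about 4 mm overall. I moved the grip 1 mm across the bar, which cut the side force from about 6 N to 2 N.
- **Bystanders:** I did not measure the other tubes, the honey jar or the pump bottle again at the end. All moves were planned clear of them, and none of the contact stops tripped near them.

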